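# Clamp the dumpling mould plate in its filling station

### The arm

A 6-joint arm with a two-finger parallel gripper is mounted at the origin on the work surface. World frame = base frame: x ahead of the robot, y to its left, z up, the work surface at z = 0. Lengths are in m, angles in rad, forces in N, time in s.
With the tool pointing down it reaches from about 0.35 to 0.775 m from the base axis. Payload 7.3 kg.
Tool frame: the origin (TCP) lies at the very end of the fingers, on their centre line; the grasp point (between the pads) lies 19 mm behind it (robot.tcp_to_grasp is the distance from the TCP to the grasp point, in m); x points along the fingers, y is the direction in which the jaws open and shut, and the axes are right-handed (so a half turn about x gives the same grasp; the last joint's range is limited). The gripper opens to 92 mm and grips with 3 to 60 N. Pads are 19 mm wide; open, the fingers measure 130 mm over their backs; the gripper's body (75 mm by 190 mm) begins 47 mm behind the grasp point.
Start: joints at [-1.419, 0.342, 1.524, -0, 1.275, -0.146], TCP at [0.154, -0.502, 0.201] pointing down, gripper open.
Joint ranges: [-2.53, 2.53], [-0.77, 2.02], [0.04, 2.7], [-1, 4.14], [0.28, 2.66], [-3.11, 3.11]. Speed limits (rad/s): [2.57, 2.57, 3.14, 3.14, 3.14, 3.14].

### API

Orientations are given as [roll, pitch, yaw] about the fixed x, y, z axes, in that order (R = Rz(yaw) Ry(pitch) Rx(roll)).
In Python, from cell import robot gives the robot as it stands.
- The arm moves only by the tool move_arm, never from a script. Its argument "increments" is a list of rows, each a list of 4 numbers: the shift along the tool's x, y, z normalised to -1 to 1, where 1 is 40 cm, then the turn about the tool's x normalised to -1 to 1, where 1 is 60 degrees. In form: [[dx, dy, dz, twist], ...]. A call has 1 to 5 rows; each row is the pose to reach, as a shift and turn from the pose commanded when the call began, along the tool's axes at that moment; what a row does not reach only later rows make up. A row lasts 1/8 s, in which the tool goes at most 62.5 mm and 10.7 degrees, less where a joint would pass 70% of its speed; a pose out of reach is approached as far as the arm can. A call with a number of a shift or a turn outside -1 to 1 is refused whole. A call with a gripper value outside its range is refused whole. "gripper" is the closure, from 0 (fully open) to 1 (shut), set as the call begins (left out, the last holds). The fingers move at their own pace and stop on an object; "squeeze" is the grip in N (left out, the last holds). Time passes only in rows, so rows that repeat a pose let the fingers close. It gives the time, the measured TCP pose, the force and the opening at its end, in the units of the state.
- robot.observe(): the state, without advancing time (a new reading comes with each control period).
- robot.read_camera(name): name is "scene" or "top"; returns the picture (400x640x3 uint8, red, green, blue); there is no depth.
- robot.camera_params(name): a dict with "fx", "fy", "cx", "cy" (pixels), "R" (3x3) and "t" (3): a world point X has camera coordinates R X + t. Camera axes: x right, y down, z forward; pixel columns grow to the right and rows downward; lengths in m; the calibration is good to about 2 mm. A picture is of the moment at which its call begins. camera_params takes no time and is no camera call.
- robot.hand_in(): hands the job in, once; it reports no verdict.
The state is a dict: "time": time; "qpos": joint angles; "qvel": joint speeds; "joint_efforts": joint torques, N m; "tool_pos": TCP position; "tool_rot": TCP orientation; "contact_force": force on the tool from outside, world axes, zero at the start; "torque": the same for the moment, N m; "opening": finger opening in m.
Only numpy, scipy, OpenCV 4.12 (cv2) and the standard library are available. Lean on these libraries where they do the work, as an engineer would, in place of code of your own. Each camera call takes 0.05 s, during which the arm holds its last target.

### The job

Push the loose aluminium mould plate along the bench into the U-shaped nest until it is fully home against the stop at the closed end. Then flip the clamp's lever over, past its centre, so that it snaps across and its rubber foot comes down on the plate. It is all done by pushing with the fingers and nothing is picked up: do not lift the plate, do not throw the lever before the plate is home, and leave the other things on the bench where they are.

Things in the scene. Friction and masses are not known exactly. Their poses are not given: they have to be found in the camera images.
- nest: U-shaped dark steel nest bolted to the bench. Origin: on the bench, at the middle of the stop bar's face (closed end of the U); +x: the way in, from mouth to stop; z up. Side rails 14 mm tall, inner faces at y = +-59 mm, from x = 0 back to x = -90 mm. Stop bar 18 mm tall, x = 0 to 14 mm.
- mouth (a point): Middle of the nest's open mouth, on the bench, at x = -119 mm in the nest's frame, axes as the nest's. Here guides that flare outward from the rails (14 mm tall, x = -90 to -119 mm) leave about 150 mm between them.
- plate_mid (a point): Centre (11 mm over the bench) of the loose mould plate: aluminium block with six round pockets on top, 140 (its x) x 110 (its y) x 22 mm tall, 0.4 to 0.75 kg. It lies outside the mouth, its +x end towards the stop, up to 6 degrees askew. Fully home, its centre is at x = -70 mm, y within +-4 mm in the nest's frame, and its rear 20 mm sticks out beyond the guides.
- clamp_hinge (a point): Middle of the clamp's hinge pin, behind the stop at x = 35, y = 0, z = 60 mm in the nest's frame, axes as the nest's; the pin lies along y. Two upright cheeks carry it (72 mm tall, x = 15 to 59 mm, y within +-17 mm) on a foot plate. The lever swings in the nest's x-z plane at y = 0.
- clamp (a joint): Angle of the clamp lever, rad. 0: open, handle 0.6 rad off upright towards the nest's +x, rubber foot raised. 0.6: upright (centre). A spring holds it at either end; pushed past centre it snaps over by itself: the handle leans to -x and the foot rests on the plate at about 1.13 (1.2 if no plate). Takes up to about 4 N to start at the handle's end, 8 N at 45 mm from the pin.
- clamp_knob (a point): Near the outer end of the lever's black handle, on its axis, 92 mm from the hinge pin. The handle is a round bar, 21 mm thick over its outer half, 12 mm below, with a round end 10 mm beyond this point. Upright it reaches 163 mm over the bench; at either stable end about 147 mm.
- cutter: round pastry cutter, a steel ring 68 mm wide and 45 mm tall. To be left alone; origin at the centre of its underside.
- jar: small clear jar with steel lid, 54 mm wide, 85 mm tall. To be left alone; origin at the centre of its underside.
- spoon: spoon lying flat. To be left alone; origin at the centre of its underside.
- bowl: steel bowl, 170 mm wide, 75 mm tall. To be left alone; origin at the centre of its underside.
- pin: wooden rolling pin, 260 mm long, 30 mm thick. To be left alone; origin at the centre of its underside.
- shaker: aluminium flour shaker, 64 mm wide, 122 mm tall. To be left alone; origin at the centre of its underside.
- scraper: dough scraper lying flat, 110 x 75 mm white blade with wooden grip. To be left alone; origin at the centre of its underside.
Mind the look-alikes: they are no part of the job. What is shaped like the part that bears plate_mid but blue or orange is not meant.

How it is judged:
On the way, in this order (a step that is already met when the one before it is completed fails the run):
1. the mould plate is home against the stop while the clamp lever is still open (x of plate_mid in the frame of nest between -0.0745 and -0.066 m and y of plate_mid in the frame of nest between -0.008 and 0.008 m and angle between the x axis of plate_mid and the x axis of nest, either way round below 0.08 rad and height (world z) of plate_mid below 0.015 m and value of joint clamp below 0.3 rad), for 0.2 s.
2. the clamp lever has snapped over with the plate home (x of plate_mid in the frame of nest between -0.0745 and -0.066 m and y of plate_mid in the frame of nest between -0.008 and 0.008 m and angle between the x axis of plate_mid and the x axis of nest, either way round below 0.08 rad and height (world z) of plate_mid below 0.015 m and value of joint clamp above 1 rad), for 0.2 s.
At the end, for the whole second after the job is handed in: The plate lies flat between the rails, its front within 4.5 mm of the stop and square to the nest within 0.08 rad; the clamp lever is over and at rest (joint above 1.0 rad) (all of step 2 and velocity of joint clamp between -0.1 and 0.1 rad/s); the robot touches nothing.
It fails at once if the mould plate is lifted (centre more than 11 mm above its rest height) or tipped by more than 0.2 rad (height (world z) of plate_mid above 0.022 m or angle between plate_mid's own z axis and vertical above 0.2 rad).
It fails at once if the lever is thrown before the plate is home (value of joint clamp above 0.7 rad and not (x of plate_mid in the frame of nest above -0.0745 m)).
It fails at once if another thing on the bench is shifted by more than 30 mm (distance of any of cutter, jar, spoon, bowl, pin, shaker, scraper from where it was at the start of the episode above 0.03 m).
It also fails if it takes over 48 s, if anything falls off the work surface, if the arm or the gripper's body presses on something with over 40 N, if the wrist force passes 120 N, or if a joint passes its speed limit or range.

## Working session

There is one attempt and no reset: what is moved stays moved. The work goes in short steps, Python scripts to look and compute and a tool call to move; the robot and the scene stay as the last step left them, time stands still between calls to the robot, and variables do not carry over. Pictures are saved under pics/ and viewed, and the job is handed in when it is done.

Besides the shell and the picture viewer there is one more tool, called after ">>>" by a JSON object that holds its "method" and its "body". move_arm: Moves the arm, as the interface text tells. Its arguments: {"type":"object","properties":{"increments":{"type":"array","items":{"type":"array","items":{"type":"number"}}},"gripper":{"type":"number"},"squeeze":{"type":"number"}},"required":["increments"]}

```bash
mkdir -p pics; ls
python3 - <<'E'
from cell import robot
import cv2,json,numpy as np
for n in("scene","top"):
    im=robot.read_camera(n); cv2.imwrite(f"pics/{n}0.png",im[...,::-1])
    p=robot.camera_params(n); print(n,{k:np.round(v,4).tolist() for k,v in p.items()})
print(robot.observe())
E
```

```text
pics
scene {'fx': 455.2973, 'fy': 455.2973, 'cx': 319.4077, 'cy': 204.4543, 'R': [[0.3282, 0.9446, -0.0094], [0.6401, -0.2297, -0.7331], [-0.6946, 0.2346, -0.68]], 't': [-0.1402, -0.2716, 1.7576]}
top {'fx': 483.8372, 'fy': 483.8372, 'cx': 324.6368, 'cy': 196.8544, 'R': [[0.0078, -0.9999, -0.0091], [-0.9923, -0.0066, -0.124], [0.1239, 0.01, -0.9922]], 't': [-0.0129, 0.5387, 1.4379]}
{'time': 0.1, 'qpos': array([-1.41901544e+00,  3.42655541e-01,  1.52494191e+00, -3.43613421e-05,
        1.27542776e+00, -1.45952603e-01]), 'qvel': array([ 0.00096663, -0.0001437 , -0.00199608,  0.00040052, -0.00078855,
        0.0017627 ]), 'joint_efforts': array([ 2.30572623e-03, -4.32002306e+01, -2.44694424e+01,  7.19698844e-02,
        5.25782711e-02, -5.15541547e-05]), 'tool_pos': array([ 0.15398103, -0.50147264,  0.20080608]), 'tool_rot': array([-1.69381577,  1.56936339,  1.7455204 ]), 'contact_force': array([-0.66850792,  0.52667073,  0.67664584]), 'torque': array([ 0.03801143, -0.03491476, -0.01025041]), 'opening': 0.09181300293149283}
```

View pics/scene0.png

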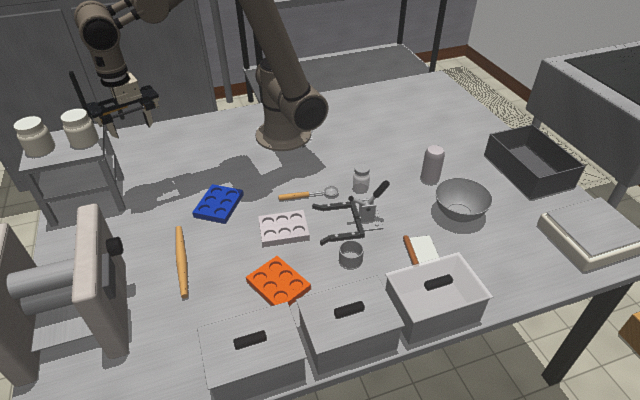

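View pics/top0.png

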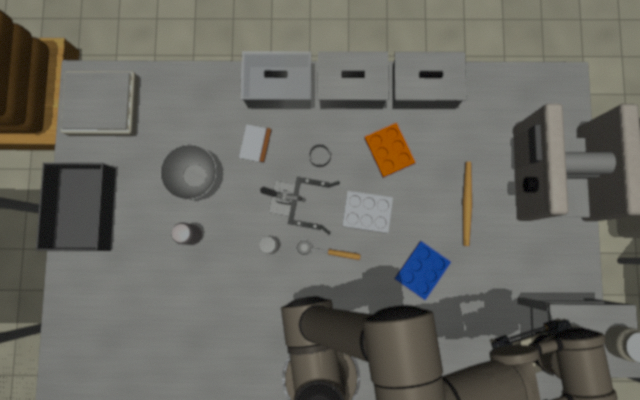

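The aluminium plate is the grey block at top (369,212) / scene (284,228). The blue one at top (423,270) and the orange one at (390,150) are decoys. The nest and clamp are at top (300,200). I'll confirm in an enlarged crop.

Run:
```python
import cv2
a=cv2.imread("pics/top0.png")[160:260,250:410]; cv2.imwrite("pics/ctop0.png",cv2.resize(a,None,fx=5,fy=5,interpolation=cv2.INTER_CUBIC))
a=cv2.imread("pics/scene0.png")[165:265,245:405]; cv2.imwrite("pics/cscene0.png",cv2.resize(a,None,fx=5,fy=5,interpolation=cv2.INTER_CUBIC))
```

```text
(no output)
```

View pics/ctop0.png

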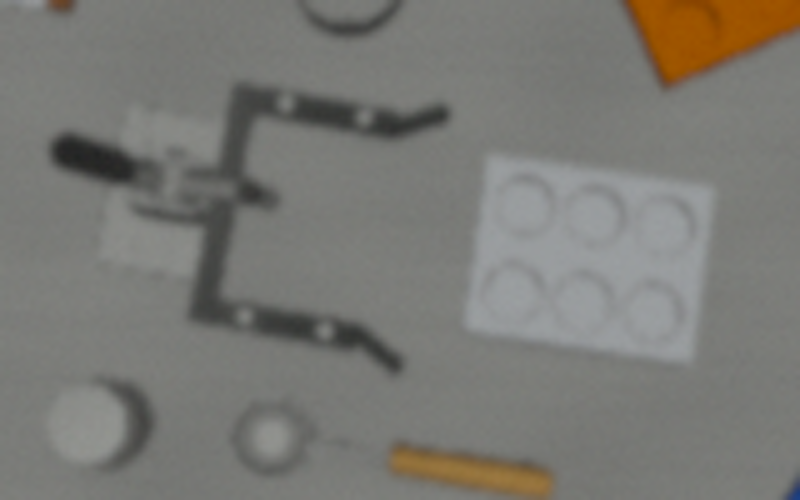

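View pics/cscene0.png

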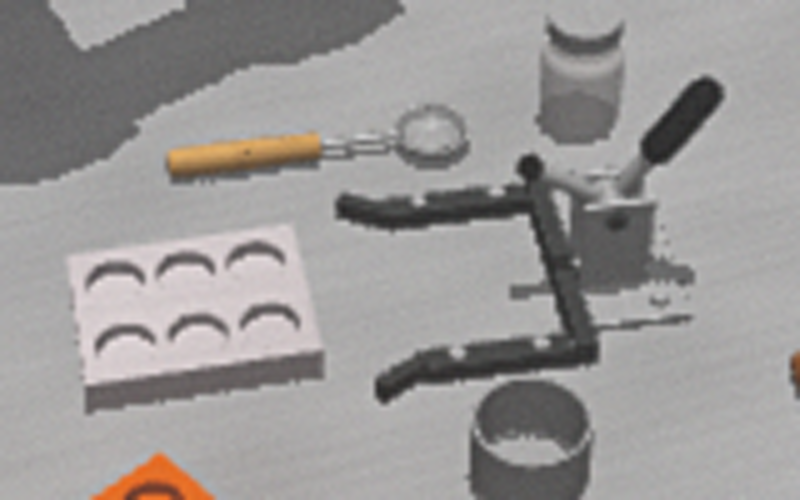

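```bash
cat > h.py <<'E'
import cv2,numpy as np
from cell import robot
from scipy.optimize import least_squares
P={n:robot.camera_params(n) for n in("scene","top")}
def proj(n,X):
    p=P[n];c=np.atleast_2d(X)@np.array(p["R"]).T+np.array(p["t"])
    return np.c_[p["fx"]*c[:,0]/c[:,2]+p["cx"],p["fy"]*c[:,1]/c[:,2]+p["cy"]]
def w(pose,L):
    x,y,a=pose;L=np.atleast_2d(L);c,s=np.cos(a),np.sin(a)
    return np.c_[x+c*L[:,0]-s*L[:,1],y+s*L[:,0]+c*L[:,1],L[:,2]]
def ray(n,uv,z):
    p=P[n];R=np.array(p["R"]);d=R.T@np.array([(uv[0]-p["cx"])/p["fx"],(uv[1]-p["cy"])/p["fy"],1]);o=-R.T@np.array(p["t"])
    return o+d*(z-o[2])/d[2]
PL=np.array([[.07,-.055,.022],[.07,.055,.022],[-.07,.055,.022],[-.07,-.055,.022]])
def unc(uv,off,k=5): return (np.array(uv,float)+.5)/k-.5+np.array(off)
NI=np.array([[-.119,-.075,.014],[-.09,-.059,.014],[0,-.059,.014],[0,-.059,.018],[0,.059,.018],[0,.059,.014],[-.09,.059,.014],[-.119,.075,.014]])
NB=np.array([[0,-.059,.018],[.014,-.059,.018],[.014,.059,.018],[0,.059,.018]])
def overlay(n,im,off,size,k,nest=None,plate=None,q=0.6,fn=None,jt=0):
    x0,y0=off;wd,ht=size
    a=cv2.resize(im[y0:y0+ht,x0:x0+wd],None,fx=k,fy=k,interpolation=cv2.INTER_CUBIC)
    def dr(X,col,cl=False):
        uv=(proj(n,X)-np.array(off)+.5)*k-.5
        cv2.polylines(a,[np.round(uv).astype(int)],cl,col,1,cv2.LINE_AA)
    if nest is not None:
        dr(w(nest,NI),(0,255,0));dr(w(nest,NB),(0,255,255),True)
        t=.6-jt
        dr(w(nest,[[.035,0,.06],[.035+.092*np.sin(t),0,.06+.092*np.cos(t)]]),(255,0,255))
    if plate is not None: dr(w(plate,PL),(0,0,255),True)
    cv2.imwrite(fn,a)
E
python3 - <<'E'
from h import *
s=unc([(324,352),(293,226),(68,257),(85,386)],(245,165)); t=unc([(488,155),(467,330),(692,362),(714,187)],(250,160))
for n,o in(("scene",s),("top",t)):
    r=least_squares(lambda v:(proj(n,w(v,PL))-o).ravel(),[.55,.05,1.5]); print(n,r.x,np.abs(r.fun).max())
r=least_squares(lambda v:np.r_[(proj("scene",w(v,PL))-s).ravel(),(proj("top",w(v,PL))-t).ravel()],[.55,-.1,1.5]); print(r.x,np.round(r.fun,2))
pl=r.x
# nest guess from top: knob direction & inner corners
a=ray("top",unc((252,120),(250,160)),.018);b=ray("top",unc((222,305),(250,160)),.018);print(a,b,np.linalg.norm(a-b))
m=(a+b)/2; d=(b-a); yaw=np.arctan2(d[1],d[0])-np.pi/2
yaw=np.arctan2(np.sin(yaw),np.cos(yaw)); ne=[m[0],m[1],yaw];print(ne)
for n,off in(("top",(250,180)),("scene",(305,185))):
    im=cv2.imread(f"pics/{n}0.png")
    overlay(n,im,off if n=="top" else (300,170),(100,70) ,8,ne,pl,fn=f"pics/ov_{n}0.png")
E
```

```text
scene [ 0.49703653 -0.13905958  1.42503434] 0.15965981234728588
top [ 0.49697856 -0.14048335  1.43974252] 0.524151916437404
[ 0.49703981 -0.13976658  1.43354946] [-0.17 -0.08 -0.34 -0.16 -0.38  0.11 -0.03  0.35 -0.03 -0.34 -0.85  0.12
 -0.14  0.36  0.08 -0.25]
[0.58146141 0.06741478 0.018     ] [0.46700148 0.08415263 0.018     ] 0.11567726616945408
[np.float64(0.5242314428347026), np.float64(0.07578370046226188), np.float64(1.4255922379505042)]
```

View pics/ov_top0.png

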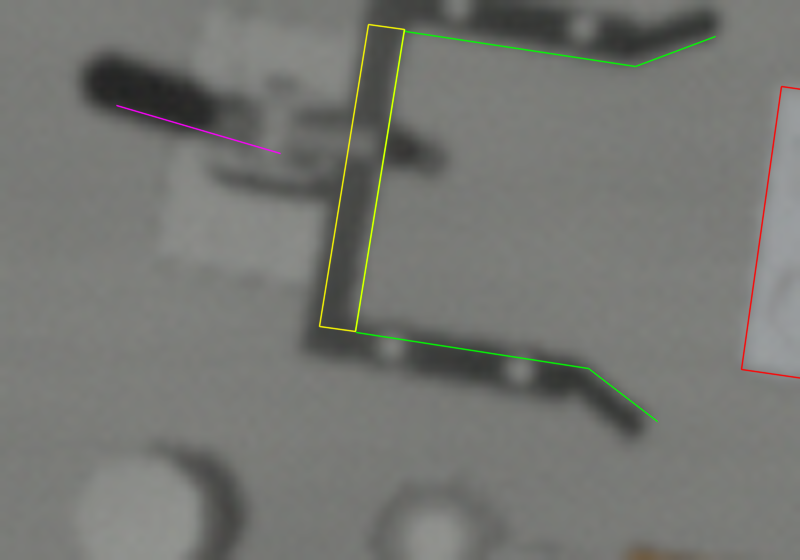

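View pics/ov_scene0.png

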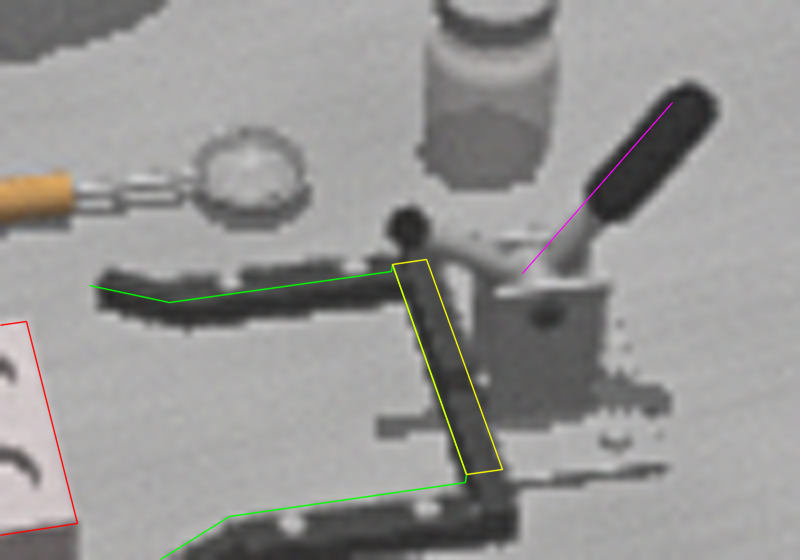

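Run:
```python
from h import *
ne=[.5282,.0775,1.425]
for n,off in(("top",(250,175)),("scene",(300,170))):
    overlay(n,cv2.imread(f"pics/{n}0.png"),off,(100,70) ,8,ne,None,fn=f"pics/ov_{n}1.png")
```

```text
(no output)
```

View pics/ov_top1.png

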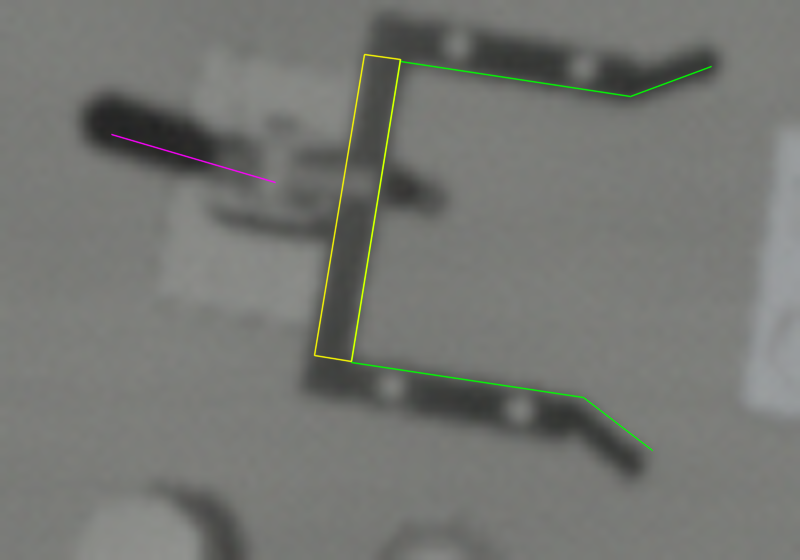

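View pics/ov_scene1.png

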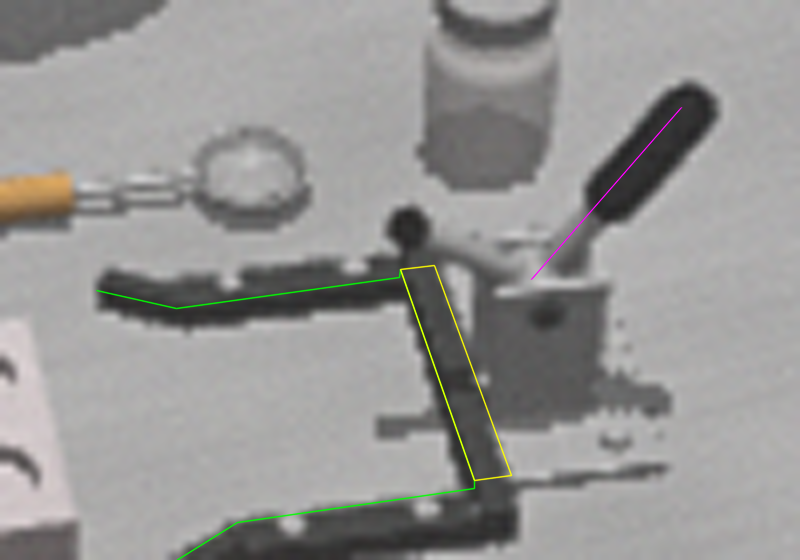

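```bash
cat >> h.py <<'E'
from scipy.spatial.transform import Rotation as Ro
NE=np.array([.530,.0767,1.425]); PLT=np.array([.497,-.1398,1.4335])
def tonest(X):
    c,s=np.cos(NE[2]),np.sin(NE[2]);d=np.asarray(X)[:2]-NE[:2];return np.array([c*d[0]+s*d[1],-s*d[0]+c*d[1]])
def plan(target):
    """increments (total, tool axes, normalised) to world target; and twist to bring tool y along nest y"""
    o=robot.observe();R=Ro.from_euler("xyz",o["tool_rot"]).as_matrix()
    d=R.T@(np.array(target)-o["tool_pos"])
    ty=R[:,1];yn=np.array([-np.sin(NE[2]),np.cos(NE[2]),0])
    best=[]
    for sg in(1,-1):
        v=R.T@(sg*yn);best.append(np.arctan2(v[2],v[1]))
    print("tcp",np.round(o["tool_pos"],4),"nest",np.round(tonest(o["tool_pos"]),4),"t",round(o["time"],2),"F",np.round(o["contact_force"],1),"q6",o["qpos"][5])
    print("R",np.round(R,3).tolist());print("inc",np.round(d/.4,4),"twists",np.round(np.array(best)/np.radians(60),4))
E
python3 - <<'E'
from h import *
print(tonest(PLT),PLT[2]-NE[2])
s=w(NE,[[tonest(PLT)[0]-.115,tonest(PLT)[1],.2]])[0];print(s);plan(s)
for nm,uv,z in(("shaker",(181,233),.122),("bowl",(190,172),.07),("jar",(268,244),.085)):print(nm,tonest(ray("top",uv,z)))
E
```

```text
[-0.2189973   0.00119669] 0.008499999999999952
[ 0.48029276 -0.25357991  0.2       ]
tcp [ 0.154  -0.5015  0.2008] nest [-0.6267  0.288 ] t 0.1 F [-0.7  0.5  0.7] q6 -0.14595260349133177
R [[-0.0, 0.293, -0.956], [0.001, -0.956, -0.293], [-1.0, -0.001, -0.0]]
inc [ 0.0027 -0.3531 -0.9617] twists [ 1.9235 -1.0765]
shaker [0.3010286  0.15365965]
bowl [ 0.32499937 -0.02963022]
jar [0.05631729 0.14628098]
```

>>> {"method": "move_arm", "body": {"increments": [[0,-0.04,-0.11,-0.1],[0,-0.08,-0.22,-0.22],[0,-0.12,-0.33,-0.34],[0,-0.16,-0.44,-0.46],[0,-0.2,-0.55,-0.58]], "gripper": 0.35}}

```text
time: 0.72
tool_pos: [0.3418, -0.3597, 0.2012]
tool_rot: [-1.796, 1.57, 2.255]
contact_force: [0.0, -0.5, -0.0]
opening: 0.0598
```

Run:
```python
from h import *
s=w(NE,[[tonest(PLT)[0]-.115,tonest(PLT)[1],.15]])[0];plan(s);print(robot.observe()["opening"])
```

```text
tcp [ 0.3418 -0.3597  0.2012] nest [-0.4591  0.1228] t 0.72 F [ 0.  -0.5 -0. ] q6 -0.3036962599246802
R [[-0.0, 0.789, -0.614], [0.0, -0.614, -0.789], [-1.0, -0.0, -0.0]]
inc [ 0.1279  0.1102 -0.4219] twists [ 2.5074 -0.4926]
0.05976925114548725
```

>>> {"method": "move_arm", "body": {"increments": [[0.02,0.03,-0.11,-0.12],[0.04,0.06,-0.22,-0.24],[0.08,0.08,-0.32,-0.36],[0.12,0.11,-0.42,-0.49],[0.12,0.11,-0.42,-0.49]]}}

```text
time: 1.35
tool_pos: [0.48, -0.2536, 0.1516]
tool_rot: [-2.145, 1.567, 2.419]
contact_force: [-0.0, 0.6, 0.0]
opening: 0.0595
```

Run:
```python
from h import *
s=w(NE,[[tonest(PLT)[0]-.105,tonest(PLT)[1]-.0,.010]])[0];plan(s)
cv2.imwrite("pics/s2.png",robot.read_camera("scene")[...,::-1])
```

```text
tcp [ 0.48   -0.2536  0.1516] nest [-0.334   0.0015] t 1.35 F [-0.   0.6  0. ] q6 -0.47919701713723456
R [[-0.002, 0.989, -0.148], [0.002, -0.148, -0.989], [-1.0, -0.003, -0.002]]
inc [ 0.3541  0.0016 -0.0245] twists [ 2.9976e+00 -2.4000e-03]
```

View pics/s2.png

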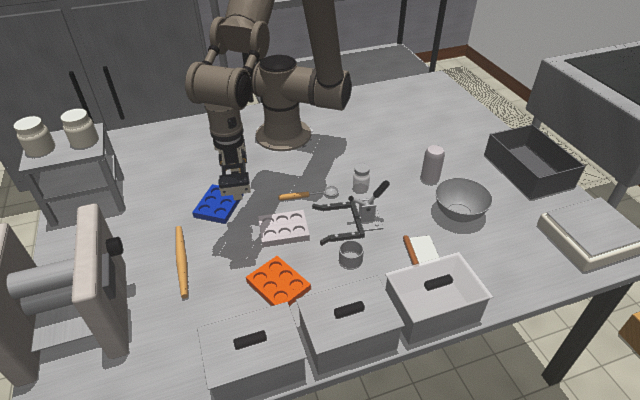

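Run:
```python
from h import *
for uv in((423,241),(450,263),(397,275),(423,297)):
    X=ray("top",uv,.022);print(X,tonest(X))
```

```text
[ 0.40765995 -0.30752814  0.022     ] [-0.39792529  0.06522129]
[ 0.34235014 -0.38740431  0.022     ] [-0.48644225  0.11823375]
[ 0.30542267 -0.22789644  0.022     ] [-0.33399151  0.1779428 ]
[ 0.24123026 -0.30463183  0.022     ] [-0.41923867  0.23030602]
```

>>> {"method": "move_arm", "body": {"increments": [[0.1,0,-0.01,0],[0.2,0,-0.02,0],[0.3,0,-0.025,0],[0.35,0,-0.025,0],[0.35,0,-0.025,0]]}}

```text
time: 2.02
tool_pos: [0.4792, -0.2465, 0.0126]
tool_rot: [-1.924, 1.568, 2.634]
contact_force: [0.3, 0.0, 0.7]
opening: 0.0595
```

Run:
```python
from h import *
s=w(NE,[[-.070-.07-.0095,0,.010]])[0];plan(s)
```

```text
tcp [ 0.4792 -0.2465  0.0126] nest [-0.3271  0.0033] t 2.02 F [0.3 0.  0.7] q6 -0.46188575735799714
R [[-0.003, 0.988, -0.154], [0.001, -0.154, -0.988], [-1.0, -0.003, -0.001]]
inc [ 0.0068  0.0042 -0.4441] twists [ 2.9913 -0.0087]
```

>>> {"method": "move_arm", "body": {"increments": [[0,0.003,-0.03,-0.009],[0,0.005,-0.055,-0.009],[0,0.005,-0.075,-0.009],[0,0.005,-0.095,-0.009],[0,0.005,-0.115,-0.009]]}}

```text
time: 2.65
tool_pos: [0.4899, -0.2002, 0.0136]
tool_rot: [0.881, 1.57, -0.832]
contact_force: [-0.0, -0.7, 0.6]
opening: 0.0596
```

>>> {"method": "move_arm", "body": {"increments": [[0,0,-0.022,0],[0,0,-0.044,0],[0,0,-0.066,0],[0,0,-0.088,0],[0,0,-0.11,0]]}}

```text
time: 3.28
tool_pos: [0.4961, -0.1568, 0.0134]
tool_rot: [0.34, 1.571, -1.374]
contact_force: [-0.2, 0.3, -0.5]
opening: 0.0599
```

Run:
```python
from h import *
s=w(NE,[[-.070-.07-.0095,0,.010]])[0];plan(s)
for n,off in(("top",(250,160)),("scene",(250,150))):
    im=robot.read_camera(n)[...,::-1].copy();t=tonest(robot.observe()["tool_pos"])
    p=w(NE,[[t[0]+.0795,.001,0]])[0]
    overlay(n,im,off,(150,110),5,NE,[p[0],p[1],NE[2]],fn=f"pics/p3_{n}.png")
```

```text
tcp [ 0.4961 -0.1568  0.0134] nest [-0.2359 -0.0004] t 3.27 F [-0.2  0.3 -0.5] q6 -0.31021533094040343
R [[0.0, 0.99, -0.143], [-0.0, -0.143, -0.99], [-1.0, 0.0, 0.0]]
inc [ 0.0085 -0.0004 -0.216 ] twists [-2.9974e+00  2.6000e-03]
```

View pics/p3_top.png

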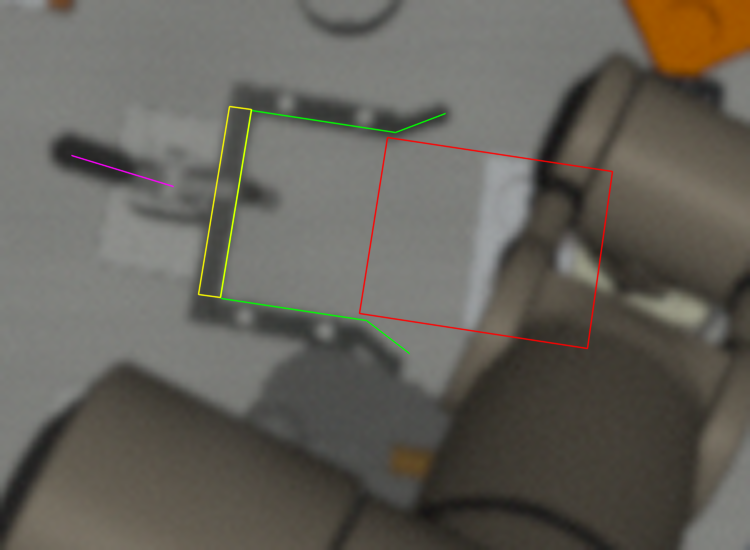

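View pics/p3_scene.png

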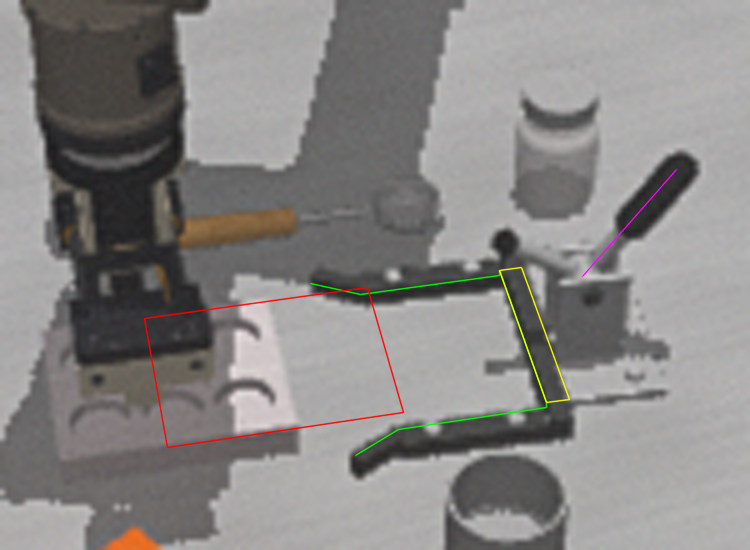

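Run:
```python
from h import *
o=robot.observe();print(o)
R=Ro.from_euler("xyz",o["tool_rot"]).as_matrix()
im=robot.read_camera("scene")[...,::-1].copy()
off=np.array((240,140));k=8
a=cv2.resize(im[140:240,240:340],None,fx=k,fy=k,interpolation=cv2.INTER_CUBIC)[:600]
def dr(X,col,cl=False):
    uv=(proj("scene",X)-off+.5)*k-.5;cv2.polylines(a,[np.round(uv).astype(int)],cl,col,1,cv2.LINE_AA)
T=lambda L:np.atleast_2d(L)@R.T+o["tool_pos"]
for s in(1,-1):
    for x in(0,-.066): dr(T([[x,s*.03,-.0095],[x,s*.03,.0095],[x,s*.049,.0095],[x,s*.049,-.0095]]),(0,255,0),True)
    dr(T([[0,s*.03,0],[-.066,s*.03,0]]),(255,255,0))
dr(w(PLT,PL),(0,0,255),True);dr(w(PLT,PL*[1,1,0]),(0,0,255),True)
cv2.imwrite("pics/p4.png",a)
```

```text
{'time': 3.375, 'qpos': array([-4.52848259e-01,  5.63023176e-01,  1.76348504e+00,  6.75512208e-05,
        8.15295055e-01, -3.10768679e-01]), 'qvel': array([-0.01705358,  0.000935  , -0.00750676, -0.00709897, -0.00178718,
       -0.01592598]), 'joint_efforts': array([  0.35084814, -46.86554074, -17.01432645,   0.09656597,
         0.05266273,   0.13791948]), 'tool_pos': array([ 0.49606279, -0.1563879 ,  0.01341045]), 'tool_rot': array([-2.1108802 ,  1.57058005,  2.45938288]), 'contact_force': array([ 0.40023106, -0.09063933,  1.29325025]), 'torque': array([-0.03818245, -0.08521685,  0.01205751]), 'opening': 0.05965522239200155}
```

View pics/p4.png

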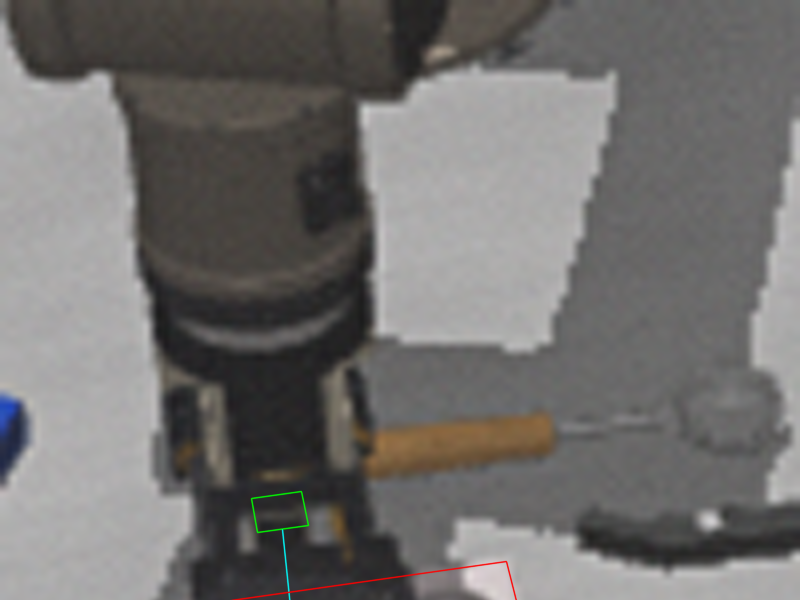

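Run:
```python
from h import *
o=robot.observe()
R=Ro.from_euler("xyz",o["tool_rot"]).as_matrix()
im=robot.read_camera("scene")[...,::-1].copy();cv2.imwrite("pics/raw5.png",im)
off=np.array((245,180));k=8
a=cv2.resize(im[180:250,245:335],None,fx=k,fy=k,interpolation=cv2.INTER_CUBIC)
b=a.copy()
def dr(X,col,cl=False):
    uv=(proj("scene",X)-off+.5)*k-.5;cv2.polylines(a,[np.round(uv).astype(int)],cl,col,1,cv2.LINE_AA)
T=lambda L:np.atleast_2d(L)@R.T+o["tool_pos"]
for s in(1,-1):
    for x in(0,-.066): dr(T([[x,s*.03,-.0095],[x,s*.03,.0095],[x,s*.049,.0095],[x,s*.049,-.0095]]),(0,255,0),True)
    dr(T([[0,s*.03,0],[-.066,s*.03,0]]),(255,255,0))
dr(w(PLT,PL),(0,0,255),True);dr(w(PLT,PL*[1,1,0]),(0,0,255),True)
cv2.imwrite("pics/p5.png",a);cv2.imwrite("pics/p5b.png",b)
```

```text
(no output)
```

View pics/p5.png

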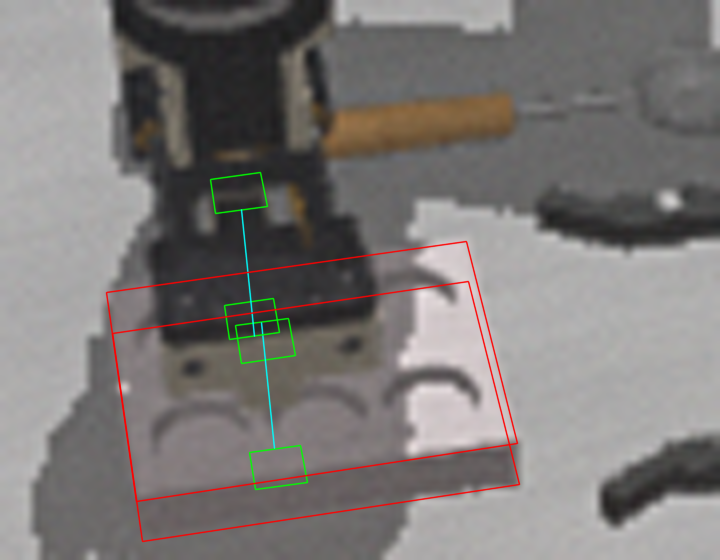

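View pics/p5b.png

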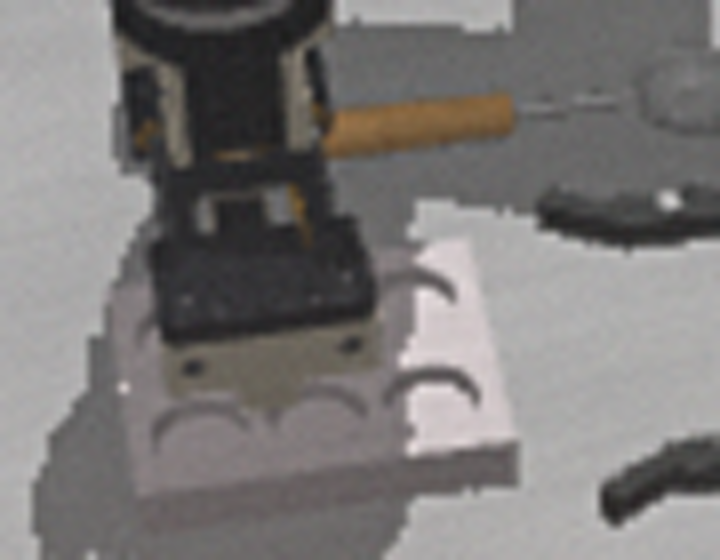

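Run:
```python
from h import *
o=robot.observe()
R=Ro.from_euler("xyz",o["tool_rot"]).as_matrix()
im=cv2.imread("pics/raw5.png")
off=np.array((235,150));k=7
a=cv2.resize(im[150:235,235:345],None,fx=k,fy=k,interpolation=cv2.INTER_CUBIC)
a=np.clip(a.astype(float)*1.8-60,0,255).astype(np.uint8)
cv2.imwrite("pics/p6b.png",a)
def dr(X,col,cl=False):
    uv=(proj("scene",X)-off+.5)*k-.5;cv2.polylines(a,[np.round(uv).astype(int)],cl,col,1,cv2.LINE_AA)
T=lambda L:np.atleast_2d(L)@R.T+o["tool_pos"]
for x,c in((-.066,(0,255,0)),(-.12,(0,255,255))): dr(T([[x,-.095,-.0375],[x,-.095,.0375],[x,.095,.0375],[x,.095,-.0375]]),c,True)
cv2.imwrite("pics/p6.png",a)
im=cv2.imread("pics/s2.png");print(proj("scene",[.48,-.2536,.1516]),proj("scene",o["tool_pos"]))
a=cv2.resize(im[100:210,190:290],None,fx=5.4,fy=5.4,interpolation=cv2.INTER_CUBIC);cv2.imwrite("pics/p6c.png",a)
```

```text
[[238.72515186 198.21855604]] [[277.46099593 228.49788816]]
```

View pics/p6.png

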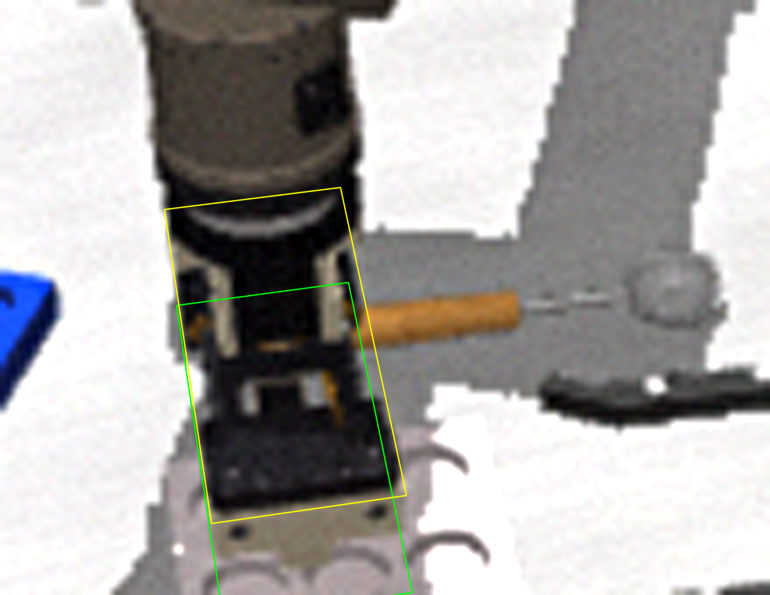

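View pics/p6c.png

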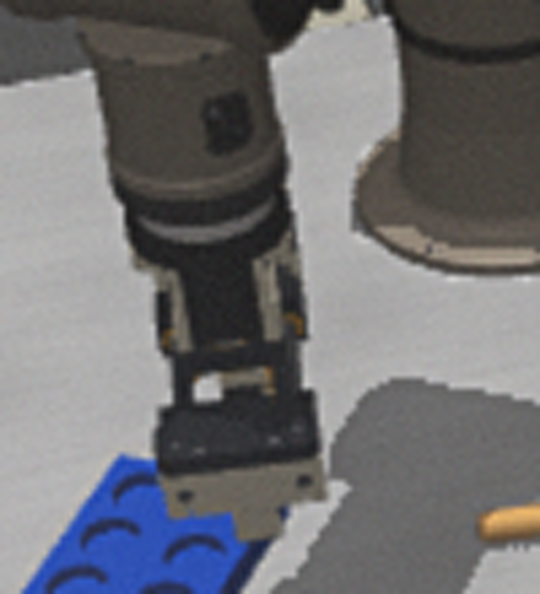

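Run:
```python
from h import *
a=ray("scene",(190+258/5.4,100+537/5.4),.1516);print(a-[.48,-.2536,.1516])
for z in(.0134,.022,.03):
    a=ray("scene",(278,230.6),z);print(a-[.496,-.1565,z],tonest(a))
```

```text
[ 4.11058291e-03 -3.50928153e-03 -5.55111512e-17]
[ 9.07713454e-03 -1.49862210e-03 -1.43982049e-16] [-0.2358294  -0.00943865]
[ 1.72771584e-02 -3.11466672e-03  1.31838984e-16] [-0.23623699 -0.01778646]
[ 2.49050876e-02 -4.61796404e-03  2.77555756e-17] [-0.23661615 -0.02555186]
```

>>> {"method": "move_arm", "body": {"increments": [[-0.06,0,0,0],[-0.12,0,0.08,0],[-0.12,0,0.16,0],[-0.12,0,0.24,0],[-0.12,0,0.25,0]]}}

```text
time: 4.1
tool_pos: [0.4814, -0.2584, 0.0615]
tool_rot: [0.749, 1.57, -0.968]
contact_force: [0.3, -0.3, -0.2]
opening: 0.0601
```

```bash
cat >> h.py <<'E'
def tool(fn,off,size,k=8):
    o=robot.observe();R=Ro.from_euler("xyz",o["tool_rot"]).as_matrix()
    im=robot.read_camera("scene")[...,::-1].copy();cv2.imwrite(fn.replace(".png","_raw.png"),im)
    x0,y0=off;a=cv2.resize(im[y0:y0+size[1],x0:x0+size[0]],None,fx=k,fy=k,interpolation=cv2.INTER_CUBIC)
    for s in(1,-1):
        h=o["opening"]/2
        for x in(0,):
            X=np.array([[x,s*h,-.0095],[x,s*h,.0095],[x,s*(h+.019),.0095],[x,s*(h+.019),-.0095]])@R.T+o["tool_pos"]
            uv=(proj("scene",X)-np.array(off)+.5)*k-.5;cv2.polylines(a,[np.round(uv).astype(int)],True,(0,255,0),1)
    cv2.imwrite(fn,a);print(o["tool_pos"],o["opening"],proj("scene",o["tool_pos"]),o["time"])
E
python3 -c "
from h import *
tool('pics/p7.png',(195,130),(90,75))"
```

```text
[ 0.48143141 -0.25840394  0.06147895] 0.06009001269002241 [[241.22791361 221.97009573]] 4.1
```

View pics/p7.png

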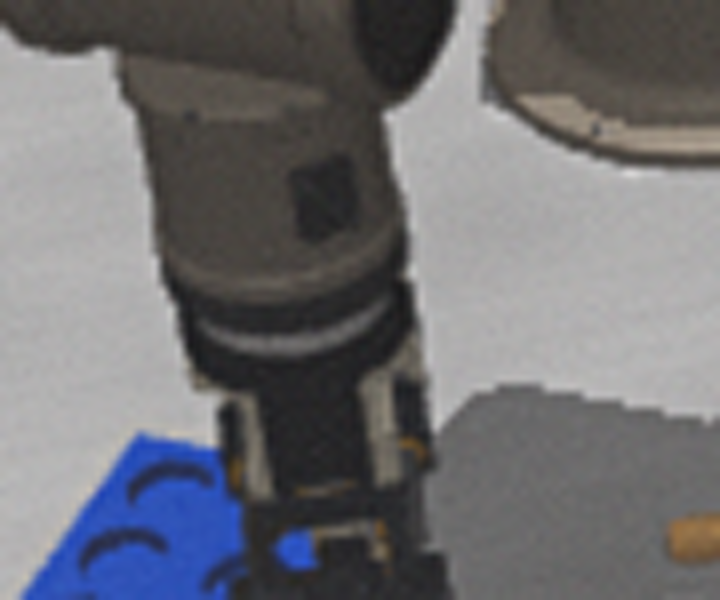

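```bash
python3 -c "
from h import *
tool('pics/p8.png',(200,170),(90,75))"
```

```text
[ 0.48137652 -0.25757093  0.06129737] 0.059552970328732246 [[241.51458167 221.93318975]] 4.15
```

View pics/p8.png

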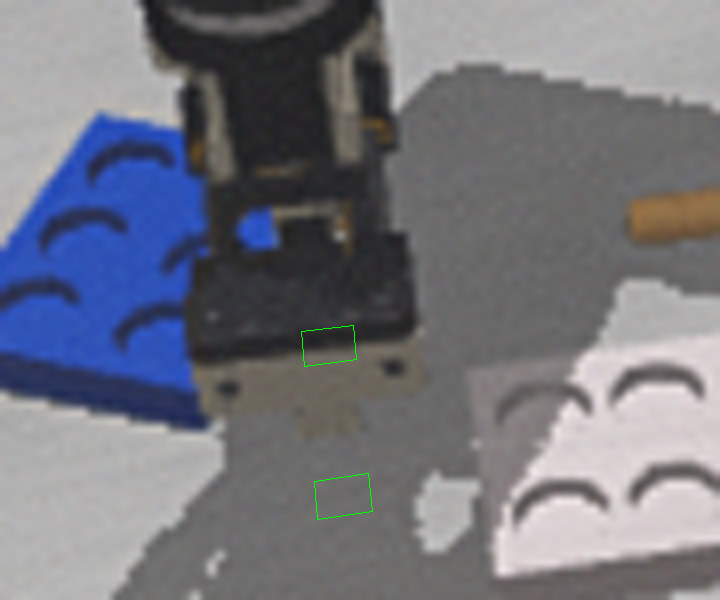

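Run:
```python
from h import *
im=robot.read_camera("top")[...,::-1].copy();cv2.imwrite("pics/p9_raw.png",im)
o=robot.observe();R=Ro.from_euler("xyz",o["tool_rot"]).as_matrix();print(o["joint_efforts"])
off=(340,160);k=5
a=cv2.resize(im[160:280,340:500],None,fx=k,fy=k,interpolation=cv2.INTER_CUBIC)
for s in(1,-1):
    h=o["opening"]/2
    X=np.array([[0,s*h,-.0095],[0,s*h,.0095],[0,s*(h+.019),.0095],[0,s*(h+.019),-.0095]])@R.T+o["tool_pos"]
    uv=(proj("top",X)-np.array(off)+.5)*k-.5;cv2.polylines(a,[np.round(uv).astype(int)],True,(0,255,0),1)
cv2.imwrite("pics/p9.png",a)
```

```text
[-8.12915415e-01 -4.78662336e+01 -2.01669270e+01 -1.00766576e-02
  3.61620903e-02 -2.46101408e-02]
```

View pics/p9.png

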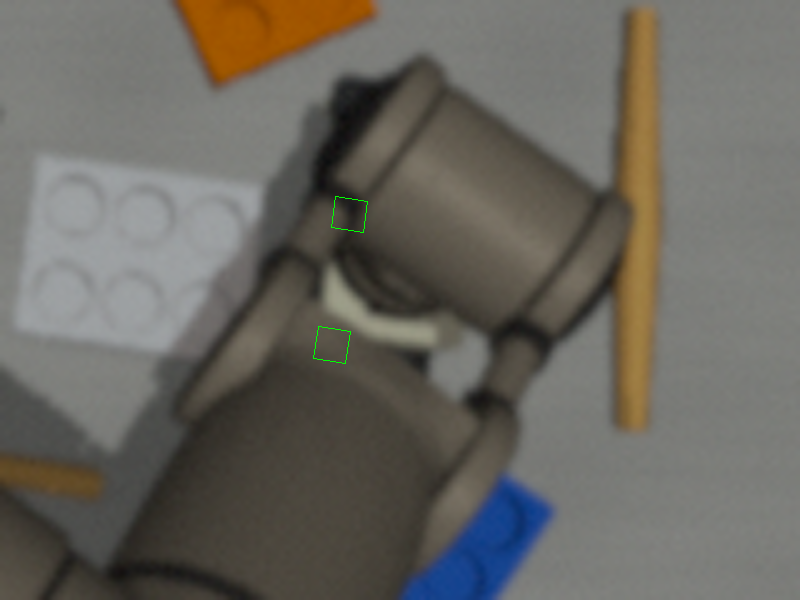

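View pics/p9_raw.png

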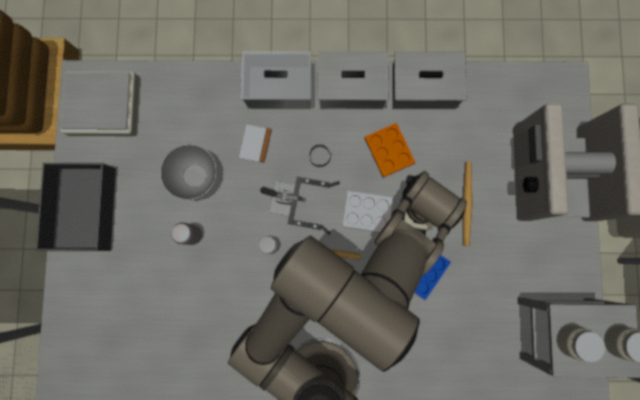

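>>> {"method": "move_arm", "body": {"increments": [[0,0,0,0],[0,0,0,0],[0,0,0,0],[0,0,0,0]], "gripper": 1}}

```text
time: 4.75
tool_pos: [0.4818, -0.2561, 0.0614]
tool_rot: [-0.388, 1.571, -2.102]
contact_force: [0.8, 0.0, 1.1]
opening: 0.0244
```

```bash
python3 -c "
from h import *
tool('pics/p10.png',(200,170),(90,75))"
```

```text
[ 0.48182101 -0.25607956  0.06143436] 0.024420598412028153 [[242.04684632 221.87926138]] 4.75
```

View pics/p10.png

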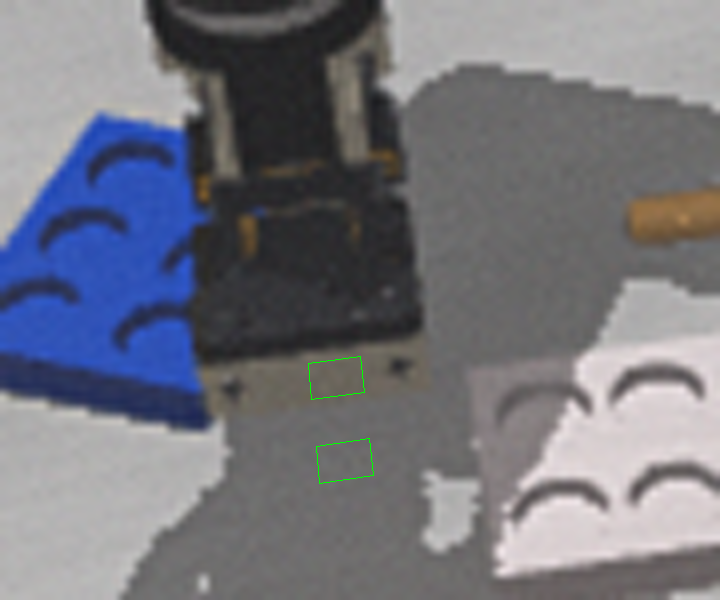

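>>> {"method": "move_arm", "body": {"increments": [[0.03,0,0,0],[0.06,0,0,0],[0.09,0,0,0],[0.11,0,0,0],[0.11,0,0,0]]}}

```text
time: 5.42
tool_pos: [0.4813, -0.256, 0.0165]
tool_rot: [-2.035, 1.569, 2.535]
contact_force: [0.0, -0.1, 0.6]
opening: 0.0003
```

```bash
python3 -c "
from h import *
tool('pics/p11.png',(200,175),(90,75))"
```

```text
[ 0.48131689 -0.25600001  0.01654247] 0.0002608907070415331 [[243.92590452 232.44975713]] 5.425
```

View pics/p11.png

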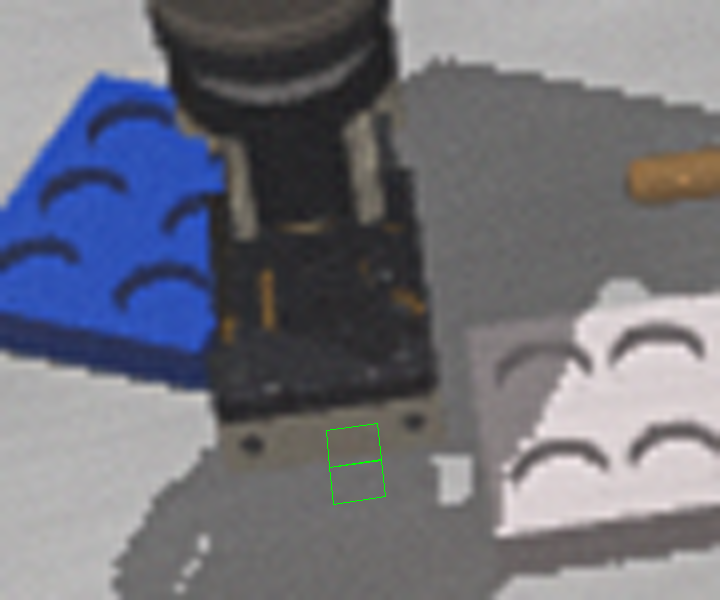

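>>> {"method": "move_arm", "body": {"increments": [[0.01,0,0,0],[0.02,0,0,0],[0.025,0,0,0],[0.025,0,0,0]]}}

```text
time: 5.98
tool_pos: [0.4817, -0.2563, 0.0073]
tool_rot: [-1.796, 1.571, 2.773]
contact_force: [-0.1, -0.5, -0.1]
opening: 0.0007
```

>>> {"method": "move_arm", "body": {"increments": [[0.007,0,0,0],[0.014,0,0,0],[0.014,0,0,0]]}}

```text
time: 6.35
tool_pos: [0.4816, -0.2562, 0.0015]
tool_rot: [-1.861, 1.57, 2.708]
contact_force: [0.5, 0.4, -0.9]
opening: 0.0005
```

>>> {"method": "move_arm", "body": {"increments": [[0.005,0,0,0],[0.01,0,0,0],[0.01,0,0,0]]}}

```text
time: 6.72
tool_pos: [0.4817, -0.2563, -0.0024]
tool_rot: [-1.757, 1.571, 2.813]
contact_force: [0.1, 0.3, 0.9]
opening: 0.0005
```

No bench contact at a reported z of −2.4 mm. The finger ends really do sit higher than the reported TCP, as the picture suggested, so I'll keep feeling for the bench.

>>> {"method": "move_arm", "body": {"increments": [[0.008,0,0,0],[0.016,0,0,0],[0.016,0,0,0]]}}

```text
time: 7.1
tool_pos: [0.4816, -0.2562, -0.0089]
tool_rot: [-1.958, 1.57, 2.611]
contact_force: [0.2, 0.1, -0.1]
opening: 0.0004
```

>>> {"method": "move_arm", "body": {"increments": [[0.006,0,0,0],[0.012,0,0,0],[0.012,0,0,0]]}}

```text
time: 7.48
tool_pos: [0.4817, -0.2562, -0.0136]
tool_rot: [-1.9, 1.57, 2.669]
contact_force: [0.3, -0.0, -0.9]
opening: 0.0006
```

>>> {"method": "move_arm", "body": {"increments": [[0.006,0,0,0],[0.012,0,0,0],[0.012,0,0,0]]}}

```text
time: 7.85
tool_pos: [0.4816, -0.2562, -0.0184]
tool_rot: [-1.897, 1.57, 2.672]
contact_force: [-0.5, 0.2, -0.4]
opening: -0.0
```

>>> {"method": "move_arm", "body": {"increments": [[0.005,0,0,0],[0.01,0,0,0],[0.01,0,0,0]]}}

```text
time: 8.22
tool_pos: [0.4816, -0.2562, -0.0224]
tool_rot: [-1.901, 1.57, 2.669]
contact_force: [-0.4, 0.1, 0.1]
opening: 0.0004
```

```bash
python3 -c "
from h import *
tool('pics/p12.png',(200,180),(90,75))
o=robot.observe();print(o['contact_force'],o['qpos'])"
```

```text
[ 0.48164893 -0.25622654 -0.02236544] 0.00044919321917162515 [[245.44517045 241.42914   ]] 8.225
[ 0.39103238  0.59494251 -0.1332148 ] [-6.29383023e-01  6.53661255e-01  1.71258226e+00 -4.53560449e-05
  7.75486365e-01 -4.86266026e-01]
```

View pics/p12.png

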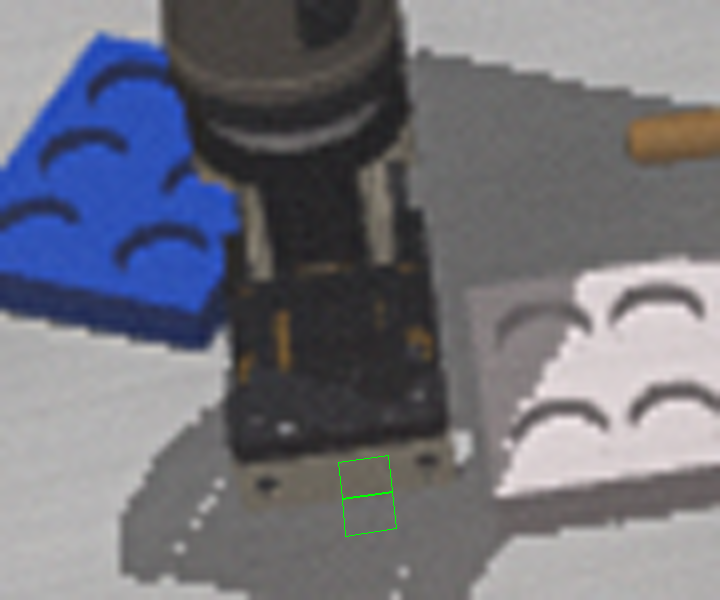

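>>> {"method": "move_arm", "body": {"increments": [[0.006,0,0,0],[0.012,0,0,0],[0.012,0,0,0]]}}

```text
time: 8.65
tool_pos: [0.482, -0.2565, -0.0251]
tool_rot: [0.915, 1.57, -0.799]
contact_force: [-4.3, 2.7, 18.1]
opening: 0.0004
```

>>> {"method": "move_arm", "body": {"increments": [[0.004,0,0,0],[0.008,0,0,0],[0.008,0,0,0]]}}

```text
time: 9.02
tool_pos: [0.482, -0.2565, -0.0253]
tool_rot: [0.925, 1.568, -0.788]
contact_force: [-12.6, 7.3, 44.5]
opening: 0.0002
```

>>> {"method": "move_arm", "body": {"increments": [[0.004,0,0,0],[0.008,0,0,0],[0.008,0,0,0]]}}

```text
time: 9.4
tool_pos: [0.4821, -0.2566, -0.0255]
tool_rot: [0.915, 1.567, -0.798]
contact_force: [-19.5, 12.5, 73.8]
opening: 0.0004
```

Bench contact came at a reported z of −25 mm, so true fingertip height = reported z + 25 mm. I should have stopped at the 18 N reading. I'm backing off now.

>>> {"method": "move_arm", "body": {"increments": [[-0.025,0,0,0],[-0.05,0,0,0],[-0.05,0,0,0],[-0.05,0,0,0]], "gripper": 0.3}}

```text
time: 9.9
tool_pos: [0.4814, -0.2561, -0.0142]
tool_rot: [-2.019, 1.569, 2.55]
contact_force: [-0.6, -1.1, 0.3]
opening: 0.0364
```

```bash
python3 -c "
from h import *
tool('pics/p13.png',(200,180),(90,75));plan(w(NE,[[-.3,0,-.015]])[0])
print(proj('scene',[robot.observe()['tool_pos']+[0.03,0,.025],robot.observe()['tool_pos']+[0.05,0,.025]]))"
```

```text
[ 0.4814096  -0.25606597 -0.01418401] 0.03640929675303726 [[245.15524656 239.52113644]] 9.9
tcp [ 0.4814 -0.256  -0.0143] nest [-3.363e-01 -2.000e-04] t 9.95 F [ 0.4 -0.6  0.2] q6 -0.4862056399632603
R [[-0.001, 0.99, -0.143], [0.001, -0.143, -0.99], [-1.0, -0.001, -0.001]]
inc [ 0.0019 -0.0003 -0.0907] twists [-2.9975e+00  2.5000e-03]
[[246.33792274 240.8174879 ]
 [247.83174805 245.6118861 ]]
```

View pics/p13.png

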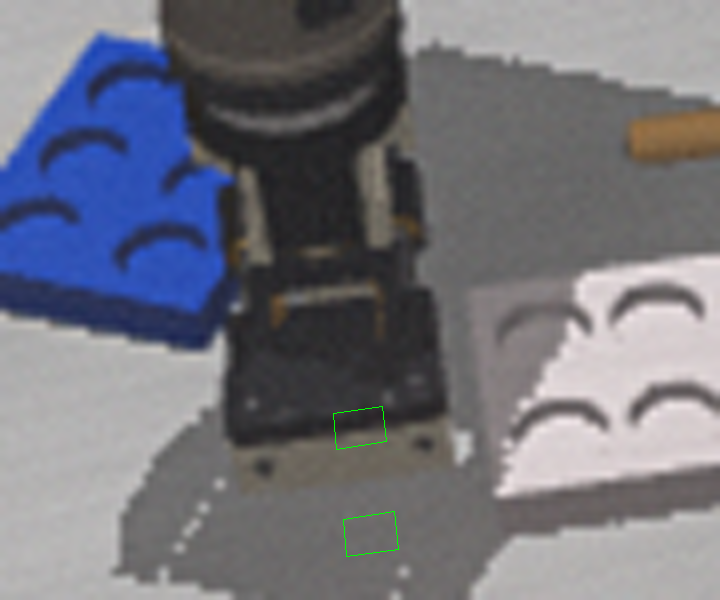

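>>> {"method": "move_arm", "body": {"increments": [[0,0,-0.03,0],[0,0,-0.055,0],[0,0,-0.075,0],[0,0,-0.09,0],[0,0,-0.105,0]]}}

```text
time: 10.58
tool_pos: [0.4879, -0.2147, -0.0133]
tool_rot: [0.48, 1.57, -1.234]
contact_force: [0.0, -1.6, -1.0]
opening: 0.0638
```

```bash
python3 -c "
from h import *
tool('pics/p14.png',(220,175),(110,75),7);plan(w(NE,[[-.1495,0,-.015]])[0])"
```

```text
[ 0.48792718 -0.21473306 -0.01332806] 0.0638076149569437 [[259.0123647 237.437671 ]] 10.575
tcp [ 0.488  -0.214  -0.0133] nest [-0.2938 -0.0007] t 10.62 F [ 0.1 -0.8 -0.3] q6 -0.41427165235283003
R [[0.0, 0.99, -0.142], [-0.0, -0.142, -0.99], [-1.0, 0.0, 0.0]]
inc [ 0.0041 -0.0006 -0.3607] twists [-2.9971e+00  2.9000e-03]
```

View pics/p14.png

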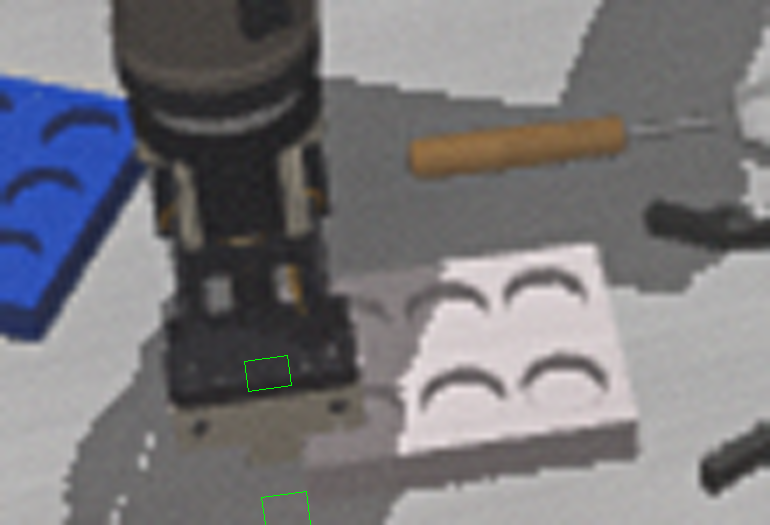

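>>> {"method": "move_arm", "body": {"increments": [[0,0,-0.015,0],[0,0,-0.03,0],[0,0,-0.045,0],[0,0,-0.06,0],[0,0,-0.075,0]]}}

```text
time: 11.25
tool_pos: [0.4922, -0.1847, -0.0133]
tool_rot: [0.841, 1.57, -0.873]
contact_force: [0.4, -2.9, 0.0]
opening: 0.0644
```

```bash
python3 -c "
from h import *
tool('pics/p15.png',(220,175),(110,75),7);plan(w(NE,[[-.1495,0,-.015]])[0])"
```

```text
[ 0.49216816 -0.18472586 -0.01331514] 0.06441393074950694 [[268.99108784 235.96007973]] 11.25
tcp [ 0.4922 -0.1841 -0.0133] nest [-0.2635 -0.0005] t 11.3 F [ 0.6 -0.2  0.8] q6 -0.36120463556469595
R [[0.0, 0.99, -0.142], [0.0, -0.142, -0.99], [-1.0, 0.0, -0.0]]
inc [ 0.0043 -0.0004 -0.285 ] twists [-2.9972e+00  2.8000e-03]
```

View pics/p15.png

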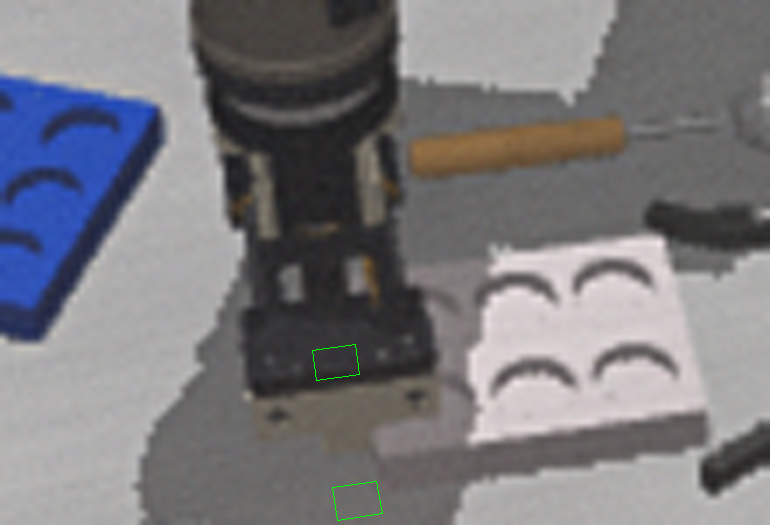

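Run:
```python
from h import *
s=unc([(707,412),(662,238),(376,455)],(220,175),7)
r=least_squares(lambda v:(proj("scene",w(v,PL[[0,1,3]]))-s).ravel(),PLT);print(tonest(r.x),r.x[2]-NE[2],np.round(r.fun,2))
```

```text
[-0.18402586  0.00203437] -0.01357491854448889 [-0.    0.01  0.21 -0.36 -0.19  0.28]
```

>>> {"method": "move_arm", "body": {"increments": [[0,0,-0.02,0.003],[0,0,-0.04,0.003],[0,0,-0.06,0.003],[0,0,-0.08,0.003],[0,0,-0.1,0.003]]}}

```text
time: 11.92
tool_pos: [0.4979, -0.145, -0.0133]
tool_rot: [0.726, 1.57, -0.991]
contact_force: [-0.6, -4.6, 1.3]
opening: 0.0642
```

>>> {"method": "move_arm", "body": {"increments": [[0,0,-0.02,0],[0,0,-0.04,0],[0,0,-0.06,0],[0,0,-0.08,0],[0,0,-0.1,0]]}}

```text
time: 12.55
tool_pos: [0.5037, -0.1054, -0.0133]
tool_rot: [0.731, 1.571, -0.986]
contact_force: [-0.4, -4.2, 3.1]
opening: 0.0643
```

```bash
python3 -c "
from h import *
tool('pics/p16.png',(250,160),(110,75),7);plan(w(NE,[[-.1495,0,-.015]])[0])"
```

```text
[ 0.50368297 -0.105404   -0.01332667] 0.06425480443401758 [[295.11670587 232.17413174]] 12.55
tcp [ 0.5037 -0.1045 -0.0134] nest [-0.1831 -0.0003] t 12.6 F [ 0.4 -2.6  1.9] q6 -0.20828909042496513
R [[0.0, 0.989, -0.145], [0.0, -0.145, -0.989], [-1.0, 0.0, -0.0]]
inc [ 0.0041 -0.0009 -0.0839] twists [ 2.9998e+00 -2.0000e-04]
```

View pics/p16.png

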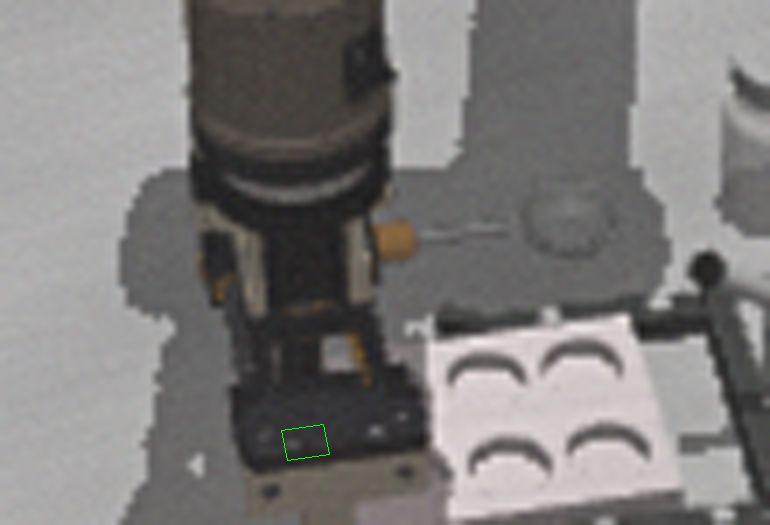

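>>> {"method": "move_arm", "body": {"increments": [[0,0,-0.016,0],[0,0,-0.032,0],[0,0,-0.046,0],[0,0,-0.058,0],[0,0,-0.068,0]]}}

```text
time: 13.22
tool_pos: [0.5075, -0.0787, -0.0134]
tool_rot: [-0.93, 1.571, -2.647]
contact_force: [-1.1, -4.6, 2.1]
opening: 0.0644
```

>>> {"method": "move_arm", "body": {"increments": [[0,0,-0.006,0],[0,0,-0.012,0],[0,0,-0.012,0]]}}

```text
time: 13.6
tool_pos: [0.5082, -0.0739, -0.0135]
tool_rot: [-2.717, 1.57, 1.849]
contact_force: [-0.1, -1.8, 1.6]
opening: 0.0645
```

```bash
python3 -c "
from h import *
tool('pics/p17.png',(270,160),(110,75),7);plan(w(NE,[[-.1495,0,-.015]])[0])"
```

```text
[ 0.50820849 -0.07387986 -0.01348307] 0.06452487367674206 [[305.38563029 230.70861779]] 13.6
tcp [ 0.5082 -0.0739 -0.0135] nest [-0.1522 -0.0003] t 13.65 F [ 0.3 -2.4  1.7] q6 -0.1479934008041899
R [[-0.0, 0.989, -0.146], [0.0, -0.146, -0.989], [-1.0, -0.0, -0.0]]
inc [ 0.0038 -0.0007 -0.0066] twists [ 2.9995e+00 -5.0000e-04]
```

View pics/p17.png

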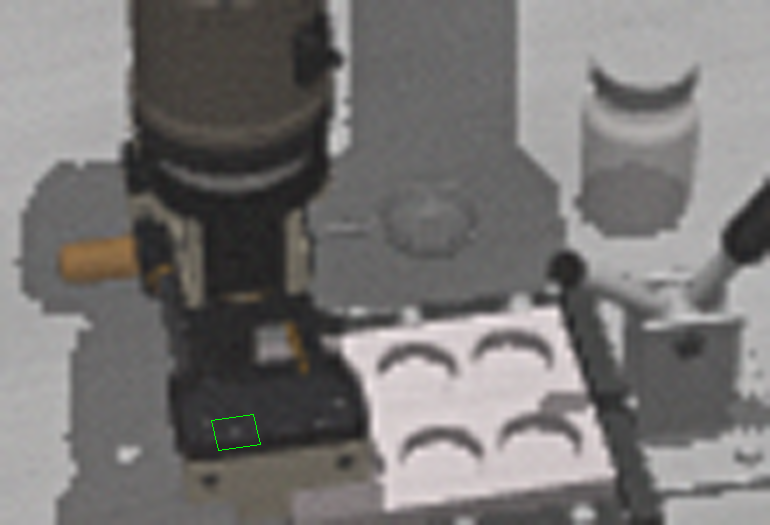

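Nearly home: the plate front in the crop is 1–3 mm from the stop bar. Small steps now until the force rises.

>>> {"method": "move_arm", "body": {"increments": [[0,0,-0.004,0],[0,0,-0.008,0],[0,0,-0.008,0]]}}

```text
time: 14.02
tool_pos: [0.5084, -0.0715, -0.0135]
tool_rot: [-0.524, 1.57, -2.241]
contact_force: [-1.0, -7.1, 1.3]
opening: 0.0644
```

>>> {"method": "move_arm", "body": {"increments": [[0,0,-0.004,0],[0,0,-0.008,0],[0,0,-0.008,0]]}}

```text
time: 14.4
tool_pos: [0.5082, -0.0712, -0.0134]
tool_rot: [-0.247, 1.566, -1.964]
contact_force: [-6.6, -22.2, 2.1]
opening: 0.0641
```

>>> {"method": "move_arm", "body": {"increments": [[0,0,0,0],[0,0,0.03,0],[0,0,0.08,0],[-0.05,0,0.12,0],[-0.15,0,0.12,0]]}}

```text
time: 15.02
tool_pos: [0.5006, -0.1152, 0.0456]
tool_rot: [-1.961, 1.566, 2.604]
contact_force: [0.3, -0.2, 0.3]
opening: 0.0642
```

Run:
```python
from h import *
p=w(NE,[[-.07,0,0]])[0]
for n,off in(("top",(255,170)),("scene",(270,170))):
    im=robot.read_camera(n)[...,::-1].copy()
    overlay(n,im,off,(110,75),7,NE,None,fn=f"pics/p18_{n}.png")
plan(w(NE,[[.14,0,.22]])[0])
```

```text
tcp [ 0.5043 -0.1159  0.0498] nest [-0.1942 -0.0026] t 15.12 F [-0.9 -0.3 -0.2] q6 -0.22855701960434233
R [[0.006, 0.989, -0.146], [-0.001, -0.146, -0.989], [-1.0, 0.006, 0.0]]
inc [-0.426  -0.0048 -0.8354] twists [ 2.999e+00 -1.000e-03]
```

View pics/p18_scene.png

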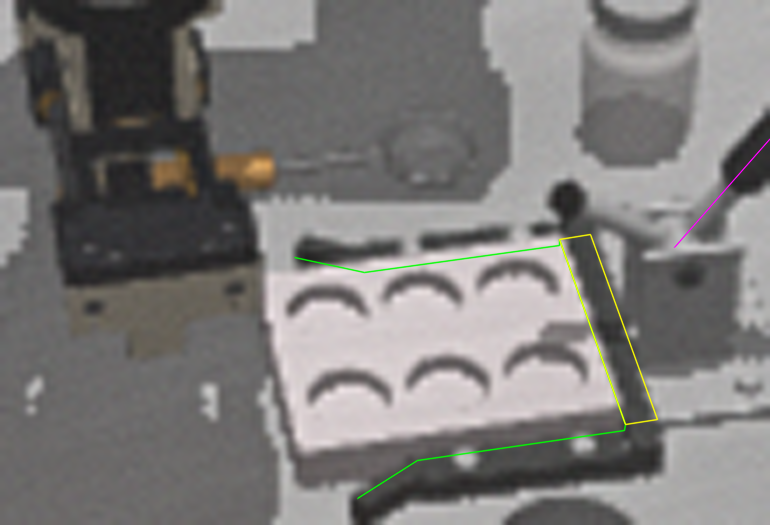

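View pics/p18_top.png

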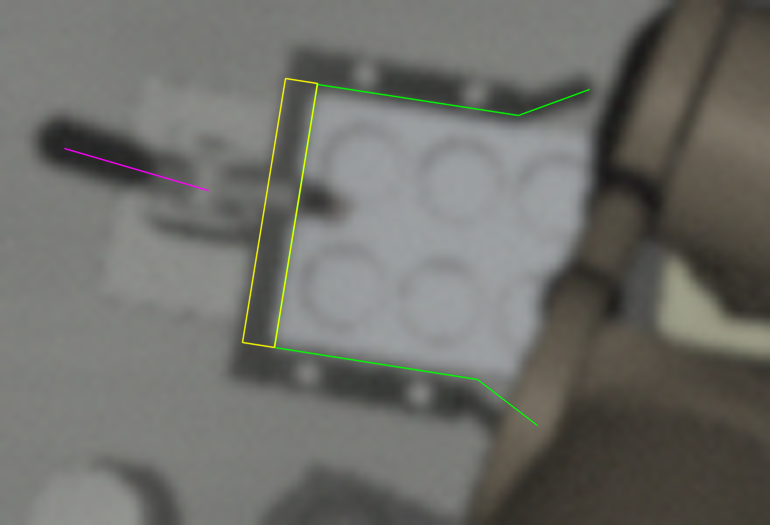

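Run:
```python
from h import *
a=ray("scene",(270+152/7,170+352/7),.0456+.025);print(a-[.5006,-.1152,0],a-[.5043,-.1159,0])
```

```text
[ 0.032559   -0.00540459  0.0706    ] [ 0.028859   -0.00470459  0.0706    ]
```

>>> {"method": "move_arm", "body": {"increments": [[-0.13,0,0,0],[-0.26,0,0,0],[-0.37,0,-0.08,0],[-0.42,0,-0.2,0],[-0.42,0.002,-0.32,0]], "gripper": 1}}

```text
time: 15.75
tool_pos: [0.5223, 0.0129, 0.2158]
tool_rot: [1.939, 1.568, 0.221]
contact_force: [0.2, -0.2, -0.2]
opening: 0.0188
```

>>> {"method": "move_arm", "body": {"increments": [[0,0,-0.12,0],[0,0,-0.24,0],[0,0,-0.36,0],[0,0,-0.48,0],[0,0,-0.51,0]]}}

```text
time: 16.38
tool_pos: [0.5505, 0.2161, 0.2131]
tool_rot: [-1.709, 1.568, 2.861]
contact_force: [-0.0, -0.1, -0.9]
opening: 0.0007
```

>>> {"method": "move_arm", "body": {"increments": [[0,0,0,0],[0,0,0,0]]}}

```text
time: 16.62
tool_pos: [0.5511, 0.2118, 0.2143]
tool_rot: [-0.834, 1.57, -2.552]
contact_force: [-0.5, 0.0, 0.2]
opening: 0.0004
```

Run:
```python
from h import *
plan(w(NE,[[.14,-.004,.10]])[0]);print(robot.observe()["opening"])
cv2.imwrite("pics/p19.png",robot.read_camera("scene")[...,::-1])
```

```text
tcp [0.5511 0.2118 0.2143] nest [ 0.1368 -0.0013] t 16.62 F [-0.5  0.   0.2] q6 0.38464166949974116
R [[-0.001, 0.989, -0.147], [-0.001, -0.147, -0.989], [-1.0, -0.001, 0.001]]
inc [ 0.2857  0.007  -0.0083] twists [ 2.9987e+00 -1.3000e-03]
0.0003840631261645184
```

View pics/p19.png

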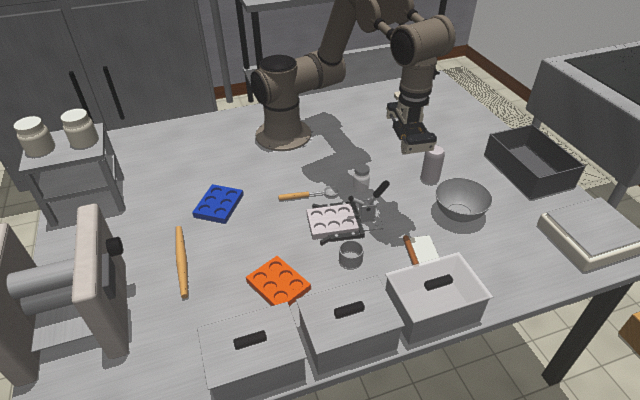

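>>> {"method": "move_arm", "body": {"increments": [[0.07,0.005,-0.005,0],[0.14,0.007,-0.008,0],[0.21,0.007,-0.008,0],[0.285,0.007,-0.008,0],[0.285,0.007,-0.008,0]]}}

```text
time: 17.3
tool_pos: [0.5531, 0.2141, 0.0987]
tool_rot: [-1.142, 1.566, -2.861]
contact_force: [0.0, -0.3, -0.4]
opening: 0.0002
```

Run:
```python
from h import *
plan(w(NE,[[.035,-.004,.10]])[0])
im=robot.read_camera("scene");cv2.imwrite("pics/p20.png",cv2.resize(im[110:220,320:460],None,fx=5,fy=5,interpolation=cv2.INTER_CUBIC)[...,::-1])
```

```text
tcp [0.5531 0.2141 0.0987] nest [ 0.1393 -0.0029] t 17.3 F [ 0.  -0.3 -0.4] q6 0.38827115277820257
R [[-0.005, 0.989, -0.147], [-0.001, -0.147, -0.989], [-1.0, -0.004, 0.002]]
inc [-0.0026  0.0032  0.2609] twists [ 2.998e+00 -2.000e-03]
```

View pics/p20.png

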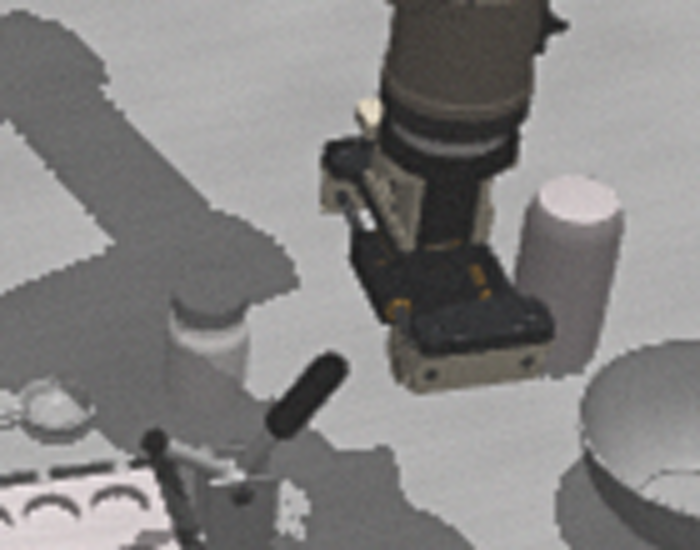

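>>> {"method": "move_arm", "body": {"increments": [[0,0,0.025,0],[0,0,0.05,0],[0,0,0.075,0],[0,0.003,0.1,0],[0,0.003,0.125,0]]}}

```text
time: 17.98
tool_pos: [0.5503, 0.1676, 0.1029]
tool_rot: [2.297, 1.564, 0.58]
contact_force: [1.6, 6.6, 5.4]
opening: 0.0
```

Run:
```python
from h import *
plan(w(NE,[[.035,-.004,.10]])[0])
im=robot.read_camera("scene");cv2.imwrite("pics/p21.png",cv2.resize(im[110:220,320:460],None,fx=5,fy=5,interpolation=cv2.INTER_CUBIC)[...,::-1])
```

```text
tcp [0.5503 0.1676 0.1029] nest [ 0.0929 -0.0069] t 17.98 F [1.6 6.6 5.4] q6 0.3055439873515923
R [[0.006, 0.989, -0.146], [0.004, -0.146, -0.989], [-1.0, 0.005, -0.005]]
inc [ 0.0066 -0.0072  0.1447] twists [ 2.9994e+00 -6.0000e-04]
```

View pics/p21.png

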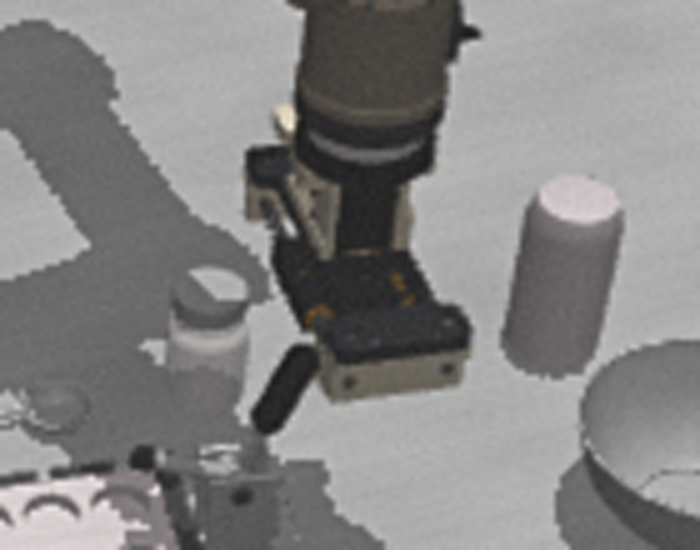

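The lever is following the fingers, with about 7 N of force. Continuing past centre.

>>> {"method": "move_arm", "body": {"increments": [[0,-0.004,0.025,0],[0,-0.006,0.05,0],[0,-0.006,0.075,0],[0,-0.006,0.1,0],[0,-0.006,0.125,0]]}}

```text
time: 18.65
tool_pos: [0.5384, 0.1159, 0.1003]
tool_rot: [-0.922, 1.57, -2.64]
contact_force: [-0.5, -0.2, -0.5]
opening: 0.0003
```

Run:
```python
from h import *
plan(w(NE,[[.035,-.004,.10]])[0])
im=robot.read_camera("scene");cv2.imwrite("pics/p22.png",cv2.resize(im[110:230,290:430],None,fx=5,fy=5,interpolation=cv2.INTER_CUBIC)[...,::-1])
```

```text
tcp [0.5384 0.1159 0.1003] nest [ 0.04   -0.0026] t 18.65 F [-0.5 -0.2 -0.5] q6 0.21988481676091126
R [[-0.001, 0.989, -0.146], [-0.001, -0.146, -0.989], [-1.0, -0.001, 0.001]]
inc [0.0007 0.0034 0.0125] twists [ 2.9993e+00 -7.0000e-04]
```

View pics/p22.png

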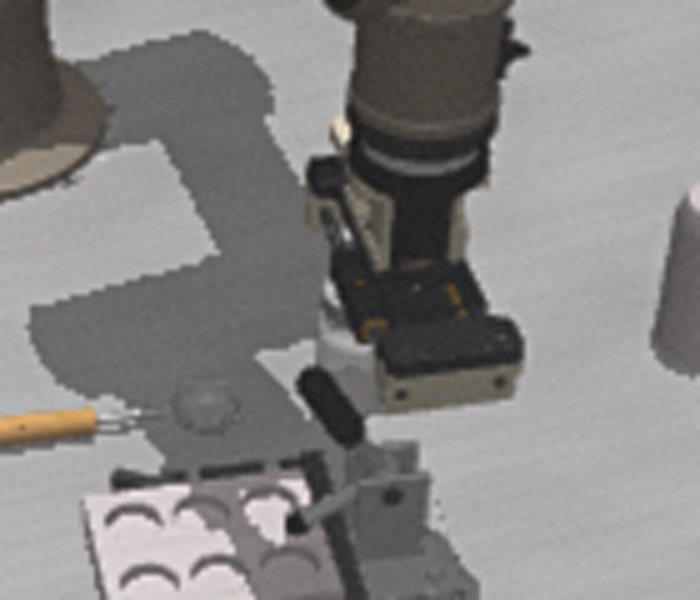

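Snapped over: the handle leans to −x at (330,405) and the foot is on the plate at (300,520). I'll retreat in +x, then up, and check.

>>> {"method": "move_arm", "body": {"increments": [[-0.02,0,-0.05,0],[-0.1,0,-0.12,0],[-0.22,0,-0.2,0],[-0.34,0,-0.25,0],[-0.34,0,-0.25,0]]}}

```text
time: 19.32
tool_pos: [0.5551, 0.2193, 0.2414]
tool_rot: [2.017, 1.561, 0.303]
contact_force: [-0.0, 0.1, 0.1]
opening: 0.0003
```

Run:
```python
from h import *
for n,off in(("top",(255,170)),("scene",(290,160))):
    im=robot.read_camera(n)[...,::-1].copy();cv2.imwrite(f"pics/p23_{n}_raw.png",im)
    overlay(n,im,off,(110,80),7,NE,None,fn=f"pics/p23_{n}.png",jt=1.13)
print(robot.observe()["contact_force"],robot.observe()["tool_pos"],robot.observe()["time"])
```

```text
[-0.73596601 -0.77495279 -1.23694929] [0.55308117 0.21710082 0.23677352] 19.425
```

View pics/p23_scene.png

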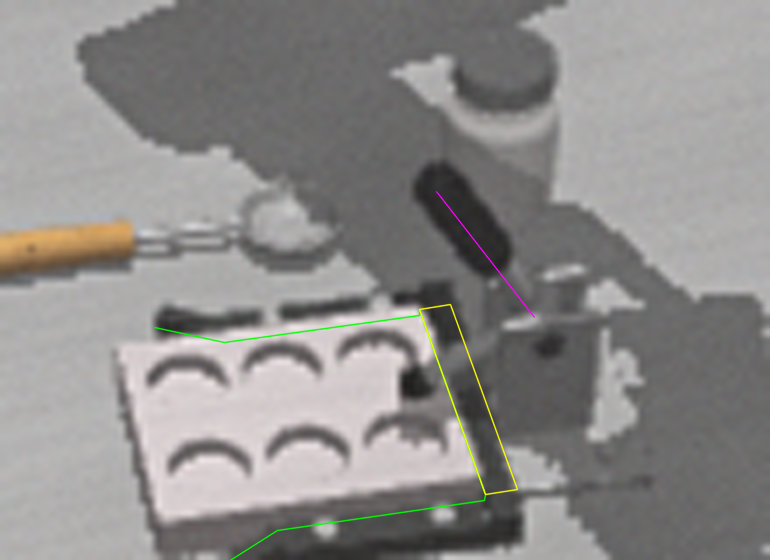

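View pics/p23_top_raw.png

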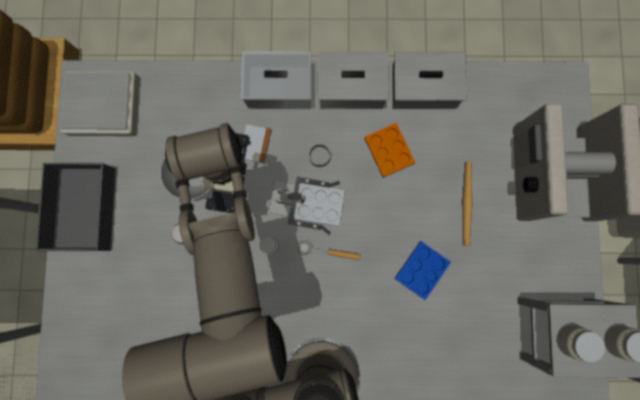

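Run:
```python
from h import *
s=unc([(485,477),(118,347),(160,525)],(290,160),7)
r=least_squares(lambda v:(proj("scene",w(v,PL[[0,2,3]]))-s).ravel(),[.52,0.01,1.425]);print(tonest(r.x),r.x[2]-NE[2],np.round(r.fun,2))
print(robot.hand_in())
```

```text
[-0.0686177   0.00154876] -0.002383502108300517 [ 0.    0.09 -0.09  0.03  0.08 -0.12]
the job is handed in; nothing more can be done
None
```

I pushed the plate into the nest with both fingers until it stalled against the stop, then pushed the lever past centre and it snapped over. The job was handed in at about 19.4 s; no verdict was reported.

**Last checks:**
- **Plate:** fitted from the final scene picture at x = −68.6 mm, y = 1.5 mm in the nest's frame, 0.002 rad askew. All are inside the limits.
- **Lever:** the handle lines up with the 1.13 rad overlay and the foot is on the plate. I judged this by eye in the final pictures; I had no joint reading.
- **Robot:** clear of everything, with contact force at noise level.
- **Other items:** no visible shift in the pictures. The arm hid part of the bowl and shaker in the last top view, and I measured none of their positions.

**What disagreed:**
- **Finger height:** the fingers sit about 25 mm above the reported TCP. My first push passed over the plate without touching it; I found the offset by feeling for the bench and used it from then on.
- **Bench press:** while feeling for the bench I queued one step too many and pressed the closed fingers on it with about 74 N. That is under the 120 N wrist limit, and I took it to be the fingers and not the gripper's body, which has a 40 N limit.

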